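Thermometer out of its flip-cap tube, all caps snapped shut

ROBOT

A 6-joint arm with a two-finger parallel gripper is mounted at the origin on a cart in front of the work surface, level with it; the furniture and walls round the work are solid. World frame = base frame: x ahead of the robot, y to its left, z up, the work surface at z = 0. Lengths are in m, angles in rad, forces in N, time in s.
With the tool pointing down it reaches from about 0.375 to 0.9 m from the base axis. Payload 3.1 kg.
Tool frame: the origin (TCP) lies at the very end of the fingers, on their centre line; the grasp point (between the pads) lies 19 mm behind it; z points along the fingers, y is the line along which they close (so a half turn about z gives the same grasp; the last joint's range is limited). The gripper opens to 85 mm and grips with 20 to 120 N. Pads are 22 mm wide; open, the fingers measure 114 mm over their backs; the gripper's body (76 mm by 85 mm) begins 54 mm behind the grasp point. The pads swing forward as they close: fully open they stand 13 mm farther back than shut.
Start: joints at [1.133, 0.527, 1.433, -0, 1.181, -0.178], TCP at [0.16, 0.604, 0.231] pointing down, gripper open.
Joint ranges: [-3.08, 3.08], [-0.75, 2.2], [0.22, 2.44], [-1.43, 4.57], [0, 2.65], [-2.85, 2.85]. Speed limits (rad/s): [2.79, 2.79, 3.14, 3.14, 3.14, 3.14].

INTERFACE

Orientations are given as a unit quaternion [x, y, z, w].
In Python, from station import telemetry, snapshot, ticket gives the robot as it stands.
- The arm moves only by the tool move_arm, never from a script. Its argument "commands" is text: rows parted by semicolons, each of 7 numbers parted by spaces: the shift along the tool's x, y, z in mm, then the turn, a rotation vector about the tool's x, y, z in degrees, then the opening, from -1 (shut) to 1 (fully open). A call has exactly 5 rows; each row is the pose to reach, as a shift and turn from the pose commanded when the call began, along the tool's axes at that moment; what a row does not reach only later rows make up. A row lasts 1/8 s, in which the tool goes at most 62.5 mm and 10.7 degrees, less where a joint would pass 70% of its speed; a pose out of reach is approached as far as the arm can. A call with a gripper value outside its range is refused whole. The fingers move at their own pace and stop on an object; "grip_force" is the grip in N (left out, the last holds). Time passes only in rows, so rows that repeat a pose let the fingers close, or fill a call up. It gives the time, the measured TCP pose, the force, the opening and the grip force at its end, in the units of the state.
- telemetry.sense(): the state, without advancing time (a new reading comes with each control period).
- snapshot(name): name is "scene" or "top" or "wrist"; returns a dict with "image" (384x512x3 uint8, red, green, blue), "fx", "fy", "cx", "cy" (pixels), "k1" (the pictures are not rectified: a ray, as slopes to the right and down, at radius r is drawn at 1 + k1 r^2 times it, then the intrinsics apply), "pose" (4x4, takes a point from camera to world coordinates). Camera axes: x right, y down, z forward; pixel columns grow to the right and rows downward; lengths in m; the calibration is good to about 2 mm. A picture is of the moment at which its call begins. There is no depth.
- ticket.sign_off(): hands the job in; it is judged then, once.
The state is a dict: "t": time; "q": joint angles; "qd": joint speeds; "tau": joint torques, N m; "tcp_pos": TCP position; "tool_rot": TCP orientation; "force": force on the tool from outside, world axes, zero at the start; "ft_torque": the same for the moment, N m; "finger_gap": opening from 0.0 (shut) to 1.0 (fully open); "gripper_force": force on a finger pad.
Only numpy, scipy, OpenCV 4.12 (cv2) and the standard library are available. Lean on these libraries where they do the work, as an engineer would, in place of code of your own. Each camera call takes 0.05 s, during which the arm holds its last target. There are 200 camera calls.

TASK

A patient is due: flip open the blue cap in the slanted rack, draw the thermometer out of that tube and stand it probe down in the steel jar, setting it down rather than dropping it. Then press the blue cap shut again, and press shut the green cap that someone left standing open, so that all three tubes are fully closed against dust. Leave the grey cap shut throughout, keep the jar upright, and do not disturb the other things on the desk.

Things in the scene. Friction and masses are not known exactly. Their poses are not given: they have to be found in the camera images.
- rack: slanted white steel rack, 240 mm wide, 112 deep, 100 high, fixed, with three tubes in a row 70 mm apart in any order, leaning 35 degrees towards the robot. Origin: on the desk below the middle tube's mouth; x level to its back, y along the row, z up. Its upper sheet lies 42 mm below the mouths, measured along the tubes
- tube_blue: translucent tube with blue flip cap, 36 mm across, 116 long, fast in the rack. Origin: centre of its mouth, 116 mm over the desk. z up, x level to the rack's back, y along row and hinge. Tube axis out of the mouth: a = -sin35 x + cos35 z; across the mouth to the hinge: b = cos35 x + sin35 z. Holds the thermometer in a slot 14 (b) x 21 (y) mm, 110 deep
- tube_green: tube with green flip cap, else as tube_blue (same origin and axes), but empty
- tube_grey: tube with grey flip cap, else as tube_blue (same origin and axes), but empty
- cap_blue (a joint): blue cap's angle, rad: 0 shut (start), 1.65 open stop; turns about y at +21 mm b, +1 a from the mouth centre. Thimble 38 mm across, 27 tall, with a thumb tab in front: 22 wide (y), 6 thick, from 19 to 37 mm along -b, underside 1 mm above the mouth. Snap hinge: springs shut below 0.80, wide open above; needs about 2 N at the tab
- cap_green (a joint): green cap's angle, as cap_blue. Starts wide open: the cap then stands up behind the mouth, its top facing the rack's back (50 mm along b from the tube's axis), its tab pointing along a and ending 58 mm above the mouth
- cap_grey (a joint): grey cap's angle, as cap_blue. Starts shut and stays shut
- cap_blue_tab (a point): middle of the blue cap's thumb tab (moves with the cap)
- cap_green_tab (a point): middle of the green cap's thumb tab (moves with the cap)
- thermometer: white digital thermometer, 132 mm long, 30 g. Origin: tip of its steel probe; z towards the head. Head: last 52 mm, 18 wide (its y, along the row while stored), 11 thick (x), grey display; the stem tapers from 10 mm to the 5 mm probe. Stored under the cap, its probe is 110 mm deep in the tube and the head sticks out 22 mm
- thermometer_head (a point): centre of the end face of the thermometer's head, 132 mm from the probe tip
- jar: round stainless steel jar, loose, 0.35 kg, 90 mm high, 74 mm across the rim, 63 mm across inside, inner floor 6 mm above the desk. Origin: centre of its underside; z up
- stapler: red desk stapler, 120 x 30 x 38 mm, bystander; origin: centre of its underside
- sanitiser: hand sanitiser pump bottle with red pump, 61 x 73 x 181 mm, bystander; origin: centre of its underside
- tape_roll: roll of brown parcel tape lying flat, 92 x 90 x 48 mm, bystander; origin: centre of its underside
- mug: white mug, 79 x 114 x 89 mm, bystander; origin: centre of its underside
Not all that is in view belongs to the job. What is shaped like the jar but pink is not meant.

How it is judged:
By the outcome, as a careful person would: the job done as asked, in the order asked, and still so for the second after the job is handed in, with the robot touching nothing.
It also fails if it takes over 72 s, if anything falls off the work surface, if the arm or the gripper's body presses on something with over 40 N, if the wrist force passes 120 N, or if a joint passes its speed limit or range.

## Working session

There is one attempt and no reset: what is moved stays moved. The work goes in short steps, Python scripts to look and compute and a tool call to move; the robot and the scene stay as the last step left them, time stands still between calls to the robot, and variables do not carry over. Pictures are saved under pics/ and viewed, at most 10 in all, crops included, and the job is handed in when it is done.

Besides the shell and the picture viewer there is one more tool, called after ">>>" as name(argument=value, ...) on one line, values as JSON. move_arm: Moves the arm, as the interface text tells. Its arguments: {"type":"object","properties":{"commands":{"type":"string"},"grip_force":{"type":"number"}},"required":["commands"]}

```bash
mkdir -p pics; ls
cat > h.py <<'E'
import numpy as np, cv2
from station import telemetry, snapshot, ticket
from scipy.spatial.transform import Rotation as R
def snap(n,f):
    s=snapshot(n); cv2.imwrite('pics/'+f+'.png',s['image'][:,:,::-1]); np.save('pics/'+f+'.npy',s,allow_pickle=True); return s
def load(f): return np.load('pics/'+f+'.npy',allow_pickle=True).item()
def ray(s,u,v):
    K=np.array([[s['fx'],0,s['cx']],[0,s['fy'],s['cy']],[0,0,1.]])
    x,y=((u-s['cx'])/s['fx'],(v-s['cy'])/s['fy']); X,Y=x,y
    for _ in range(20):
        k=1+s['k1']*(X*X+Y*Y); X,Y=x/k,y/k
    P=np.array(s['pose']); d=P[:3,:3]@[X,Y,1]; return P[:3,3],d/np.linalg.norm(d)
def plane(s,u,v,z):
    o,d=ray(s,u,v); return o+d*(z-o[2])/d[2]
def tri(rs):
    A=sum(np.eye(3)-np.outer(d,d) for o,d in rs); b=sum((np.eye(3)-np.outer(d,d))@o for o,d in rs)
    p=np.linalg.solve(A,b); return p,[np.linalg.norm((np.eye(3)-np.outer(d,d))@(p-o)) for o,d in rs]
def proj(s,p):
    P=np.array(s['pose']); c=P[:3,:3].T@(np.array(p)-P[:3,3]); x,y=c[:2]/c[2]; k=1+s['k1']*(x*x+y*y)
    return np.array([s['fx']*x*k+s['cx'],s['fy']*y*k+s['cy']])
E
python3 - <<'E'
from h import *
for n in ['scene','top','wrist']:
    s=snap(n,n+'0'); print(n,s['fx'],s['cx'],s['cy'],s['k1'],np.round(s['pose'],3).tolist())
print(telemetry.sense())
a=cv2.imread('pics/scene0.png')
E
```

```text
pics
scene 360.8193113214305 252.45672234321896 191.7689691112851 -0.021383924023259445 [[0.899, -0.324, 0.293, 0.255], [-0.437, -0.687, 0.58, -0.67], [0.013, -0.65, -0.76, 0.94], [0.0, 0.0, 0.0, 1.0]]
top 411.9424099675894 254.36243640451153 188.71455216371382 -0.09228473770118277 [[-0.02, -0.983, 0.185, 0.393], [-1.0, 0.019, -0.011, -0.017], [0.007, -0.185, -0.983, 1.154], [0.0, 0.0, 0.0, 1.0]]
wrist 285.9386522907761 250.21272536464733 188.46754525824818 0.00469703351058732 [[0.255, 0.919, 0.302, 0.084], [0.967, -0.241, -0.081, 0.624], [-0.002, 0.313, -0.95, 0.373], [0.0, 0.0, 0.0, 1.0]]
{'t': 0.15, 'q': array([ 1.13348831e+00,  5.28253539e-01,  1.43361816e+00, -2.22267678e-05,
        1.18140194e+00, -1.78462209e-01]), 'qd': array([-0.00101032, -0.00227132, -0.00210683, -0.00084568, -0.00122889,
       -0.00262105]), 'tau': array([ 3.93882929e-04, -4.42745340e+01, -1.78275472e+01, -2.56926778e-04,
        5.67634706e-03, -4.08119064e-06]), 'tcp_pos': array([0.1596942 , 0.60368041, 0.23055462]), 'tool_rot': array([ 1.29057659e-01,  9.91636735e-01, -8.04083662e-04, -2.44911318e-04]), 'force': array([-0.4043179 , -0.07203089,  0.53741323]), 'ft_torque': array([-0.06995816,  0.04056265, -0.0028307 ]), 'gripper_force': 0.0, 'finger_gap': 1.0015694117196414}
```

View pics/scene0.png

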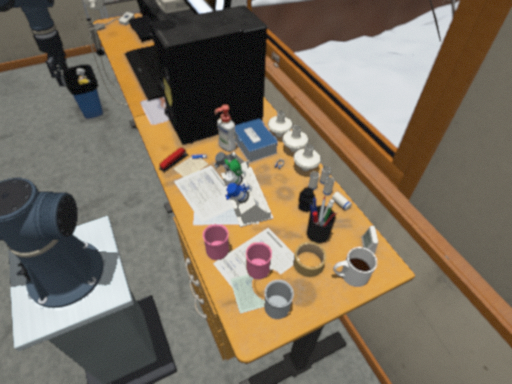

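View pics/top0.png

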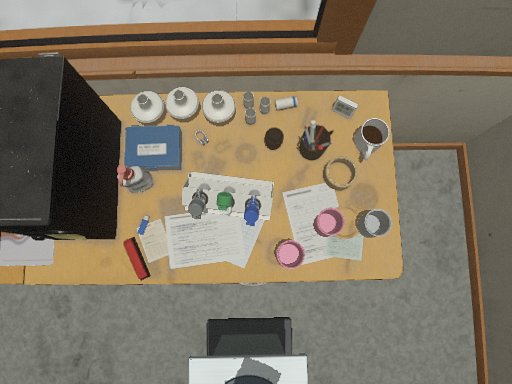

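Run:
```python
from h import *
t=load('top0');s=load('scene0')
a=cv2.resize(t['image'][165:270,170:290],None,fx=4,fy=4,interpolation=cv2.INTER_CUBIC)
b=cv2.resize(s['image'][140:230,180:280],None,fx=3.2,fy=4.667,interpolation=cv2.INTER_CUBIC)
b=cv2.resize(s['image'][140:230,180:280],None,fx=3.1,fy=3.1,interpolation=cv2.INTER_CUBIC)
h=max(a.shape[0],b.shape[0]); pad=lambda i:np.pad(i,((0,h-i.shape[0]),(0,0),(0,0)))
cv2.imwrite('pics/c1.png',np.hstack([pad(a),pad(b)])[:,:,::-1])
def masks(s):
    H=cv2.cvtColor(s['image'],cv2.COLOR_RGB2HSV); out={}
    for n,lo,hi in [('blue',(108,130,50),(128,255,255)),('green',(55,90,30),(88,255,255))]:
        m=cv2.inRange(H,lo,hi); k,l,st,c=cv2.connectedComponentsWithStats(m)
        out[n]=[(st[i].tolist(),c[i].round(1).tolist()) for i in range(1,k) if st[i][4]>25]
    return out
for f in (t,s): print(masks(f))
```

```text
{'blue': [([244, 210, 14, 16, 155], [250.5, 216.7]), ([138, 220, 10, 14, 68], [142.4, 226.3])], 'green': [([217, 193, 15, 17, 204], [223.6, 200.7])]}
{'blue': [([226, 183, 21, 16, 179], [234.1, 189.5])], 'green': [([224, 159, 16, 17, 140], [233.3, 165.4]), ([324, 209, 7, 12, 31], [327.3, 214.5])]}
```

View pics/c1.png

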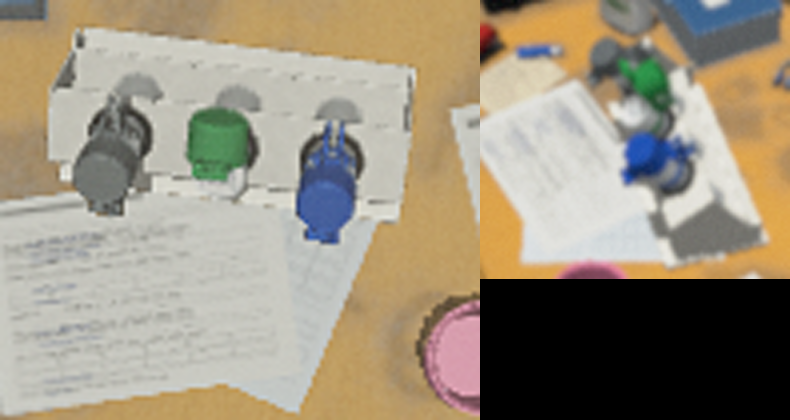

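Run:
```python
from h import *
t=load('top0');s=load('scene0')
print('bluetop',plane(t,251.7,214.5,.139))
print(tri([ray(t,250.5,216.7),ray(s,234.1,189.5)]))
print('green',tri([ray(t,223.6,200.7),ray(s,233.3,165.4)]))
print('greytop',plane(t,170+27,165+44,.139))
print('back edge', plane(t,170+80/4,165+32/4,.1),plane(t,170+415/4,165+68/4,.1))
g=cv2.cvtColor(t['image'],cv2.COLOR_RGB2HSV)
a=t['image'][200:245,350:398]; cv2.imwrite('pics/x.png',cv2.resize(a,None,fx=8,fy=8)[:,:,::-1])
m=((g[...,1]<60)).astype(np.uint8); m[:200]=0;m[245:]=0;m[:,:352]=0;m[:,396:]=0
k,l,st,c=cv2.connectedComponentsWithStats(m); print([(st[i].tolist(),c[i]) for i in range(1,k) if st[i][4]>30])
print('jar rim',plane(t,374,222,.09))
```

```text
bluetop [ 0.51843714 -0.0196412   0.139     ]
(array([ 0.51839639, -0.01761483,  0.1277304 ]), [np.float64(0.004151999597495178), np.float64(0.004151999597495419)])
green (array([0.55111631, 0.04874156, 0.15607123]), [np.float64(0.0005513221907613602), np.float64(0.0005513221907616899)])
greytop [0.53473053 0.1160473  0.139     ]
back edge [0.63581544 0.14006406 0.1       ] [ 0.60751113 -0.07898167  0.1       ]
[([352, 209, 40, 36, 884], array([372.3959276 , 225.26923077]))]
jar rim [ 0.49799247 -0.33911732  0.09      ]
```

View pics/x.png

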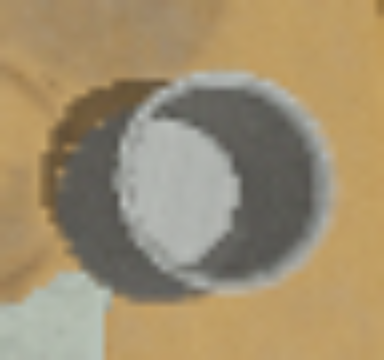

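```bash
cat >> h.py <<'E'
PSI=np.radians(-7.0)
def axes(psi=None):
    psi=PSI if psi is None else psi
    X=np.array([np.cos(psi),np.sin(psi),0]);Y=np.array([-np.sin(psi),np.cos(psi),0]);Z=np.array([0,0,1.])
    s,c=np.sin(np.radians(35)),np.cos(np.radians(35)); return X,Y,Z,-s*X+c*Z,c*X+s*Z
def toolrot(tilt,psi=None):  # tool z tilted forward by tilt deg from down, tool y = row y
    X,Y,Z,_,_=axes(psi); t=np.radians(tilt); z=np.sin(t)*X-np.cos(t)*Z
    return R.from_matrix(np.stack([np.cross(Y,z),Y,z],1))
def go(p,tilt,psi=None):
    q=telemetry.sense(); r=R.from_quat(q['tool_rot']); rt=toolrot(tilt,psi)
    print('shift mm',(r.inv().apply(np.array(p)-q['tcp_pos'])*1e3).round(1),'rotvec deg',np.degrees((r.inv()*rt).as_rotvec()).round(1),'t',round(q['t'],2),'F',q['force'].round(1))
E
python3 - <<'E'
from h import *
t=load('top0')
print('jar',plane(t,377.9,222.4,.09)); print('PC front base',plane(t,100,238,0),'desk edge',plane(t,250,284,0))
go((.46,-.012,.222),35)
go((.46,-.012,.26),35)
E
```

```text
jar [ 0.49669236 -0.34943238  0.09      ]
PC front base [0.47632761 0.40904648 0.        ] desk edge [ 0.34368788 -0.01168107  0.        ]
shift mm [-447.9 -518.3    9.3] rotvec deg [ -2.5 -35.   -7.6] t 0.15 F [-0.4 -0.1  0.5]
shift mm [-447.9 -518.4  -28.7] rotvec deg [ -2.5 -35.   -7.6] t 0.15 F [-0.4 -0.1  0.5]
```

>>> move_arm(commands="-39 -45 -8 0 0 0 0; -78 -90 -16 0 0 0 0; -118 -136 -28 0 0 0 0; -157 -181 -28 0 -5 -2 0; -196 -226 -28 0 -10 -4 0", grip_force=25)

```text
t: 0.78
tcp_pos: [0.2925, 0.3338, 0.2596]
tool_rot: [0.093, 0.992, -0.011, 0.088]
force: [0.7, -0.2, -0.9]
finger_gap: 0.502
gripper_force: 0.0
```

```bash
python3 -c "
from h import *
go((.46,-.012,.24),35)"
```

```text
shift mm [-221.8 -308.2   61.6] rotvec deg [ -1.8 -24.8  -3.4] t 0.78 F [ 0.7 -0.2 -0.9]
```

>>> move_arm(commands="-34 -47 9 0 -3 0 0; -68 -94 18 0 -8 0 0; -102 -141 28 0 -14 -1 0; -136 -188 37 -1 -19 -2 0; -170 -236 47 -2 -25 -3 0")

```text
t: 1.4
tcp_pos: [0.4127, 0.088, 0.2436]
tool_rot: [0.063, 0.957, -0.011, 0.284]
force: [0.3, 1.5, -0.1]
finger_gap: 0.503
gripper_force: 0.0
```

```bash
python3 -c "
from h import *
go((.46,-.012,.24),35)"
```

```text
shift mm [-48.7 -93.3  34.4] rotvec deg [ 0.5 -2.  -0.7] t 1.4 F [ 0.3  1.5 -0.1]
```

>>> move_arm(commands="-24 -46 17 0 -1 -0.5 0; -44 -84 31 0 -2 -0.7 0; -49 -93 34 0.5 -2 -0.7 0; -49 -93 34 0.5 -2 -0.7 0; -49 -93 34 0.5 -2 -0.7 0")

```text
t: 2.02
tcp_pos: [0.4598, -0.01, 0.2399]
tool_rot: [0.058, 0.952, -0.018, 0.299]
force: [-0.4, 0.4, -0.1]
finger_gap: 0.502
gripper_force: 0.0
```

Run:
```python
from h import *
s=snap('wrist','w1'); print(telemetry.sense()['tcp_pos'],np.round(s['pose'],3).tolist())
cv2.imwrite('pics/w1b.png',cv2.resize(s['image'],None,fx=1.5,fy=1.5)[:,:,::-1])
```

```text
[ 0.46225055 -0.01325131  0.24078121] [[0.12, 0.596, 0.794, 0.315], [0.993, -0.073, -0.095, 0.008], [0.001, 0.799, -0.601, 0.311], [0.0, 0.0, 0.0, 1.0]]
```

View pics/w1b.png

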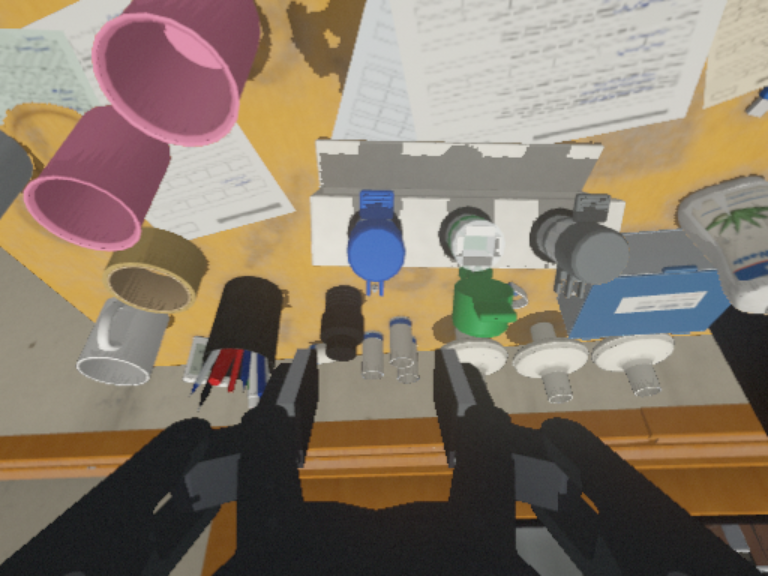

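Run:
```python
from h import *
s=load('w1'); im=s['image']; H=cv2.cvtColor(im,cv2.COLOR_RGB2HSV)
m=cv2.inRange(H,(108,120,40),(128,255,255)); m[:115]=0;m[205:]=0;m[:,:225]=0;m[:,280:]=0
for v in range(120,200,2):
    c=np.where(m[v])[0]
    if len(c): print(v,c.min(),c.max(),end=' | ')
g=cv2.inRange(H,(50,90,30),(88,255,255)); g[:170]=0; g[:,:295]=0;g[:,350:]=0;g[235:]=0
print('\ngreen')
for v in range(170,230,3):
    c=np.where(g[v])[0]
    if len(c): print(v,c.min(),c.max(),end=' | ')
cr=np.hstack([cv2.resize(im[115:205,220:285],None,fx=6,fy=6,interpolation=cv2.INTER_CUBIC),cv2.resize(im[120:210,350:425],None,fx=5,fy=6,interpolation=cv2.INTER_CUBIC)])
cv2.imwrite('pics/c2.png',cr[:,:,::-1])
```

```text
128 240 261 | 130 240 261 | 132 240 261 | 134 240 261 | 136 240 261 | 138 240 260 | 140 257 257 | 152 242 258 | 154 240 262 | 156 237 264 | 158 235 265 | 160 234 266 | 162 233 267 | 164 232 268 | 166 232 268 | 168 232 269 | 170 232 268 | 172 232 268 | 174 233 268 | 176 234 267 | 178 235 266 | 180 236 264 | 182 238 263 | 184 241 260 | 186 245 257 | 188 245 254 | 190 245 254 | 192 245 254 | 194 245 254 | 196 245 254 | 
green
182 309 326 | 185 315 326 | 188 310 330 | 191 307 337 | 194 304 336 | 197 303 341 | 200 303 340 | 203 303 339 | 206 302 341 | 209 302 343 | 212 302 343 | 215 303 337 | 218 305 337 | 221 308 334 | 224 317 328 |
```

View pics/c2.png

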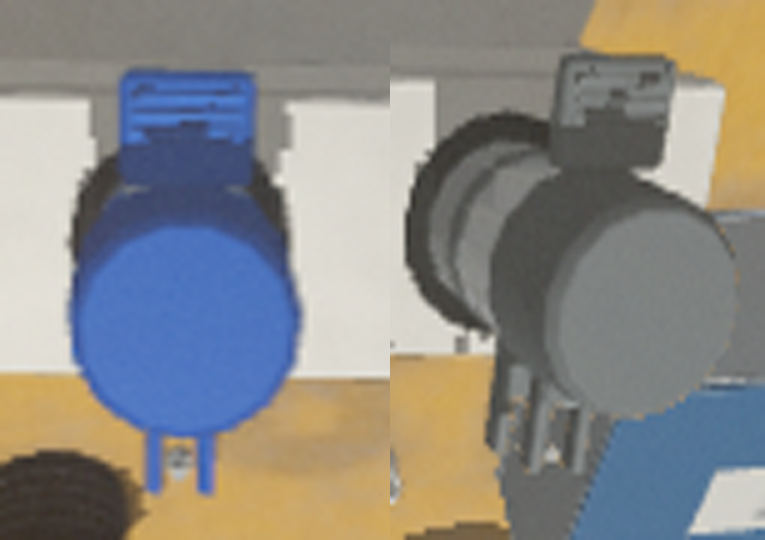

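```bash
cat > fit.py <<'E'
from h import *
from scipy.optimize import least_squares
s=load('w1'); t=load('top0')
# (b,a,y) relative to blue mouth, pixel
obs=[(s,(0,28,0),(251.2,170.2)),(s,(-37,7,0),(251.3,126.7)),(s,(0,28,140),(400.2,171.8)),(s,(-37,7,140),(394.7,129.5)),(t,(0,28,0),(251.5,214.3)),(t,(0,28,140),(196.7,208.8))]
def pt(p,l):
    X,Y,Z,a,b=axes(p[3]); return p[:3]+1e-3*(l[0]*b+l[1]*a+l[2]*Y)
def res(p,o=obs): return np.concatenate([proj(c,pt(p,l))-np.array(u) for c,l,u in o])
for o in (obs[:4],obs):
  r=least_squares(lambda p:res(p,o),[.5345,-.0215,.116,-.12]); print(r.x.round(4),np.degrees(r.x[3]).round(2),r.fun.round(1))
  r=least_squares(lambda p:res([p[0],p[1],.116,p[2]],o),[.5345,-.0215,-.12]); print(r.x.round(4),np.degrees(r.x[2]).round(2),r.fun.round(1))
E
python3 fit.py
```

```text
[ 0.5328 -0.0179  0.1134 -0.1418] -8.13 [-0.2 -0.4  0.1  0.5 -0.6  0.   0.7 -0.1]
[ 0.5301 -0.0185 -0.1467] -8.41 [-1.1 -0.1 -0.7  0.2  0.2  0.8  1.6  0.2]
[ 0.5331 -0.0182  0.1134 -0.1388] -7.95 [-0.5 -0.2 -0.3  0.7 -0.9 -0.1  0.4 -0.2 -1.3  0.9 -2.2 -0.3]
[ 0.5306 -0.0188 -0.143 ] -8.19 [-1.3  0.3 -1.   0.6 -0.   0.8  1.3  0.2 -1.1  1.7 -2.1  0.3]
```

```bash
cat >> h.py <<'E'
PSI=np.radians(-8.1); B=np.array([.5315,-.0183,.1155])
def L(b,a,y=0):
    X,Y,Z,A,Bb=axes(); return B+1e-3*(b*Bb+a*A+y*Y)
def loc():
    X,Y,Z,A,Bb=axes(); d=(telemetry.sense()['tcp_pos']-B)*1e3; print('loc b,a,y',(d@np.stack([Bb,A,Y],1)).round(1))
E
python3 -c "
from h import *
loc();go(L(-29,35),35);go(L(-29,-6),35)"
```

```text
loc b,a,y [ 15.1 142.4  -4.8]
shift mm [ 44.2   4.7 107.3] rotvec deg [0.4 0.1 0.9] t 2.08 F [ 2.4 -1.   0.6]
shift mm [ 44.2   4.4 148.3] rotvec deg [0.4 0.1 0.9] t 2.08 F [ 2.4 -1.   0.6]
```

```bash
cat >> h.py <<'E'
def cmdpose(): # replay of last rows of my calls
    p=np.array([.16,.604,.231]); 
    from math import atan2
    r=R.from_quat([.129,.9916,0,0]) if not INIT else R.from_quat(INIT)
    for l in open('log.txt'):
        v=[float(x) for x in l.split()]
        if len(v)>=6: p=p+r.apply(v[:3])*1e-3; r=r*R.from_rotvec(v[3:6],degrees=True)
    return p,r
INIT=None
def st(b,a,y=0,tilt=35,origin=None):
    p,r=cmdpose(); X,Y,Z,A,Bb=axes(); M=np.stack([Bb,A,Y],1)
    q=telemetry.sense(); print('cmd',p.round(4),'meas',q['tcp_pos'].round(4),'rot err deg',np.degrees((r.inv()*R.from_quat(q['tool_rot'])).as_rotvec()).round(1),'F',q['force'].round(1))
    print('cmd loc',((p-B)*1e3@M).round(1),'meas loc',((q['tcp_pos']-B)*1e3@M).round(1))
    print('shift',(r.inv().apply((L(b,a,y) if origin is None else origin)-p)*1e3).round(1),'rot',np.degrees((r.inv()*toolrot(tilt)).as_rotvec()).round(1))
E
printf -- '-196 -226 -28 0 -10 -4\n-170 -236 47 -2 -25 -3\n-49 -93 34 0.5 -2 -0.7\n' > log.txt
python3 -c "
from h import *
st(-29,35);telemetry.sense()
for i in range(6):
    snapshot('top'); q=telemetry.sense(); print(q['tcp_pos'].round(4),q['tool_rot'].round(4))"
```

```text
cmd [ 0.467  -0.0294  0.2433] meas [ 0.4623 -0.0133  0.2408] rot err deg [-0.2  1.9  0.2] F [ 2.4 -1.   0.6]
cmd loc [ 22.3 140.5 -20.1] meas loc [ 15.1 142.4  -4.8]
shift [ 54.5  20.7 103.7] rot [0.2 2.  1.1]
[ 0.4611 -0.0118  0.2403] [ 0.0603  0.952  -0.0187  0.2994]
[ 0.4597 -0.0102  0.2398] [ 0.0597  0.9524 -0.0177  0.2983]
[ 0.459  -0.0092  0.2395] [ 0.0588  0.9527 -0.0173  0.2978]
[ 0.4586 -0.0086  0.2394] [ 0.0581  0.9527 -0.0172  0.2976]
[ 0.4586 -0.0083  0.2395] [ 0.0577  0.9527 -0.0172  0.2978]
[ 0.4586 -0.0082  0.2395] [ 0.0575  0.9527 -0.0173  0.2978]
```

```bash
python3 -c "
from h import *
loc();go(L(-29,35),35);go(L(-29,-6),35)"
```

```text
loc b,a,y [ 10.9 143.8  -0.2]
shift mm [ 39.3  -0.5 109. ] rotvec deg [ 0.8 -0.3  1. ] t 2.38 F [-0.5 -0.2  0.9]
shift mm [ 39.1  -1.1 150. ] rotvec deg [ 0.8 -0.3  1. ] t 2.38 F [-0.5 -0.2  0.9]
```

>>> move_arm(commands="20 0 30 0.8 0 1 0; 39 -0.5 70 0.8 0 1 0; 39 -0.5 109 0.8 -0.3 1 0; 39 -0.5 109 0.8 -0.3 1 0; 39 -0.5 109 0.8 -0.3 1 0")

```text
t: 3.0
tcp_pos: [0.5082, -0.0041, 0.1704]
tool_rot: [0.072, 0.96, -0.028, 0.269]
force: [-0.5, 0.9, 0.5]
finger_gap: 0.501
gripper_force: 0.0
```

```bash
python3 -c "
from h import *
loc();go(L(-29,-6),35)
s=snap('wrist','w2')
p=proj(s,L(-28,4)); print(p, proj(s,L(-37,7)),proj(s,L(0,28)))
im=s['image'].copy(); cv2.circle(im,tuple(int(x) for x in p),2,(255,0,0),-1)
cv2.imwrite('pics/w2b.png',im[:,:,::-1])
loc()"
```

```text
loc b,a,y [11.  59.3 10.8]
shift mm [35.7 -9.6 68. ] rotvec deg [-1.1 -3.7 -0.1] t 3.0 F [-0.5  0.9  0.5]
[235.84497316 158.95062075] [235.3798441  146.68447691] [233.95092188 207.07594841]
loc b,a,y [11.  59.7 10.5]
```

View pics/w2b.png

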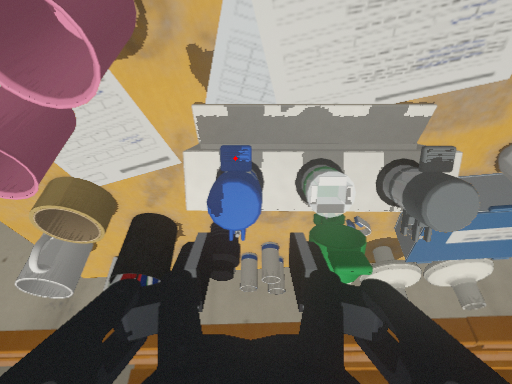

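```bash
python3 -c "
from h import *
print(telemetry.sense()['q'].round(3),telemetry.sense()['qd'].round(3)); loc()"
```

```text
[-0.251  0.397  2.184  1.192  0.04  -2.853] [-0.009 -0.013  0.004  0.004 -0.002 -0.003]
loc b,a,y [11.  59.7 10.5]
```

>>> move_arm(commands="0 0 -10 0 0 10 0; 0 0 -20 0 0 20 0; 0 0 -30 0 0 30 0; 0 0 -30 0 0 40 0; 0 0 -30 0 0 50 0")

```text
t: 3.68
tcp_pos: [0.4924, -0.002, 0.1973]
tool_rot: [0.364, 0.891, 0.057, 0.266]
force: [-0.2, 0.6, -0.4]
finger_gap: 0.505
gripper_force: 0.0
```

>>> move_arm(commands="0 0 0 0 0 10 0; 0 0 0 0 0 20 0; 0 0 0 0 0 30 0; 0 0 0 0 0 40 0; 0 0 0 0 0 50 0")

```text
t: 4.3
tcp_pos: [0.4925, -0.002, 0.1969]
tool_rot: [0.706, 0.654, 0.164, 0.217]
force: [0.2, 1.1, 0.0]
finger_gap: 0.498
gripper_force: 0.0
```

>>> move_arm(commands="0 0 0 0 0 10 0; 0 0 0 0 0 20 0; 0 0 0 0 0 30 0; 0 0 0 0 0 40 0; 0 0 0 0 0 50 0")

```text
t: 4.92
tcp_pos: [0.4926, -0.002, 0.197]
tool_rot: [0.916, 0.294, 0.24, 0.127]
force: [0.3, -0.8, -0.0]
finger_gap: 0.5
gripper_force: 0.0
```

```bash
python3 - <<'E'
t=open('h.py').read().split('def cmdpose')[0]
t=t.replace("return R.from_matrix(np.stack([np.cross(Y,z),Y,z],1))","return R.from_matrix(np.stack([np.cross(-Y,z),-Y,z],1))  # half-turned: tool x=+b, y=-row")
open('h.py','w').write(t)
E
python3 -c "
from h import *
print(telemetry.sense()['q'].round(3)); loc(); go(L(-29,60),35)"
```

```text
[-0.258  0.315  2.193  0.47   0.095  0.235]
loc b,a,y [13.3 90.1 10.6]
shift mm [-36.  -20.8  32.9] rotvec deg [-0.4  3.7 44. ] t 4.92 F [ 0.3 -0.8 -0. ]
```

>>> move_arm(commands="0 0 0 0 1 10 0; 0 0 0 0 2 20 0; -10 -5 0 0 3 30 0; -20 -10 0 0 4 40 0; -36 -21 0 -0.4 4 44 0")

```text
t: 5.55
tcp_pos: [0.4736, 0.0031, 0.1842]
tool_rot: [0.955, 0.087, 0.28, 0.048]
force: [0.1, -0.5, -0.2]
finger_gap: 0.502
gripper_force: 0.0
```

```bash
python3 -c "
from h import *
print(telemetry.sense()['q'].round(3)); loc(); go(L(-29,60),35)"
```

```text
[-0.312  0.337  2.278  1.854  0.132 -0.742]
loc b,a,y [-10.   90.8  13. ]
shift mm [-21.3   7.9  31. ] rotvec deg [-2.3  1.7 17.9] t 5.55 F [ 0.1 -0.5 -0.2]
```

>>> move_arm(commands="-10 4 8 -1 1 9 0; -21 8 18 -2.3 1.7 18 0; -21 8 31 -2.3 1.7 18 0; -21 8 31 -2.3 1.7 18 0; -21 8 31 -2.3 1.7 18 0")

```text
t: 6.18
tcp_pos: [0.4741, -0.01, 0.1475]
tool_rot: [0.952, -0.068, 0.298, 0.021]
force: [0.8, -0.2, 0.1]
finger_gap: 0.498
gripper_force: 0.0
```

```bash
python3 -c "
from h import *
print(telemetry.sense()['q'].round(3)); loc(); go(L(-29,35),35); go(L(-30,-6),35)"
```

```text
[-0.325  0.469  2.34   2.764  0.287 -1.359]
loc b,a,y [-29.1  59.5   0.1]
shift mm [ 0.2  0.1 24.5] rotvec deg [ 0.   0.2 -0. ] t 6.17 F [ 0.8 -0.2  0.1]
shift mm [-0.7  0.1 65.5] rotvec deg [ 0.   0.2 -0. ] t 6.17 F [ 0.8 -0.2  0.1]
```

>>> move_arm(commands="0 0 25 0 0 0 0; 0 0 45 0 0 0 0; -0.5 0 65 0 0 0 0; -0.5 0 65 0 0 0 0; -0.5 0 65 0 0 0 0")

```text
t: 6.8
tcp_pos: [0.5108, -0.0152, 0.0944]
tool_rot: [0.952, -0.067, 0.299, 0.021]
force: [-0.2, 0.6, 0.5]
finger_gap: 0.5
gripper_force: 0.0
```

```bash
python3 -c "
from h import *
print(telemetry.sense()['q'].round(3)); loc(); go(L(-30,-6),35)"
```

```text
[-0.304  0.643  2.284  2.9    0.397 -1.481]
loc b,a,y [-29.3  -5.2   0.2]
shift mm [-0.7  0.2  0.8] rotvec deg [-0.   0.1  0. ] t 6.8 F [-0.2  0.6  0.5]
```

>>> move_arm(commands="0 0 0 0 0 0 -0.6; 0 0 0 0 0 0 -0.6; 0 0 0 0 0 0 -0.6; 0 0 0 0 0 0 -0.6; 0 0 0 0 0 0 -0.6", grip_force=25)

```text
t: 7.42
tcp_pos: [0.511, -0.0157, 0.0943]
tool_rot: [0.952, -0.068, 0.299, 0.021]
force: [-4.0, -3.4, 6.9]
finger_gap: 0.249
gripper_force: 27.5
```

```bash
python3 -c "
from h import *
loc()
c0=np.array([-49,10.]) # tool (tip offset): tcp rel hinge: (-b:50ish)
for th in (0,.2,.4,.6,.8,1.0,1.15):
    # tab centre rel hinge
    m=49*np.cos(th)-3*np.sin(th); a=49*np.sin(th)+3*np.cos(th)
    print(th,'tab shift tool x(b) %.1f z(-a) %.1f'%(49-m,-(a-3)),'deg',np.degrees(th).round(1))
"
```

```text
loc b,a,y [-29.1  -5.5  -0.3]
0 tab shift tool x(b) 0.0 z(-a) -0.0 deg 0.0
0.2 tab shift tool x(b) 1.6 z(-a) -9.7 deg 11.5
0.4 tab shift tool x(b) 5.0 z(-a) -18.8 deg 22.9
0.6 tab shift tool x(b) 10.3 z(-a) -27.1 deg 34.4
0.8 tab shift tool x(b) 17.0 z(-a) -34.2 deg 45.8
1.0 tab shift tool x(b) 25.0 z(-a) -39.9 deg 57.3
1.15 tab shift tool x(b) 31.7 z(-a) -43.0 deg 65.9
```

>>> move_arm(commands="1 0 -6 0 -2 0 -0.6; 1.5 0 -10 0 -3 0 -0.6; 3 0 -15 0 -5 0 -0.6; 5 0 -21 0 -7 0 -0.6; 9 0 -27 0 -9 0 -0.6")

```text
t: 8.05
tcp_pos: [0.5028, -0.0137, 0.1134]
tool_rot: [0.97, -0.07, 0.234, 0.013]
force: [0.9, -17.4, -6.8]
finger_gap: 0.251
gripper_force: 27.0
```

```bash
python3 -c "
from h import *
q=telemetry.sense();print(q['q'].round(3),q['force'].round(1),q['gripper_force'],q['finger_gap']); loc(); go(L(-8,33),20)"
```

```text
[-0.296  0.529  2.194  2.143  0.09  -0.708] [  0.9 -17.4  -6.8] 27.030499543470796 0.2510331929789674
loc b,a,y [-25.   14.9   0.5]
shift mm [ 14.4   0.3 -20.2] rotvec deg [-0.3 -7.1 -0.2] t 8.05 F [  0.9 -17.4  -6.8]
```

```bash
python3 -c "
from h import *
for b,a in ((-22,20),(-17.5,26),(-11,31),(-4,35.5)): go(L(b,a),27)"
```

```text
shift mm [ 2.3  0.5 -5.4] rotvec deg [-0.3 -0.1 -0.2] t 8.05 F [  0.9 -17.4  -6.8]
shift mm [  5.9   0.4 -12. ] rotvec deg [-0.3 -0.1 -0.2] t 8.05 F [  0.9 -17.4  -6.8]
shift mm [ 11.7   0.4 -17.8] rotvec deg [-0.3 -0.1 -0.2] t 8.05 F [  0.9 -17.4  -6.8]
shift mm [ 18.    0.3 -23.3] rotvec deg [-0.3 -0.1 -0.2] t 8.05 F [  0.9 -17.4  -6.8]
```

>>> move_arm(commands="2 0 -4 0 0 0 -0.6; 6 0 -9 0 0 0 -0.6; 11 0 -14 0 0 0 -0.6; 17 0 -19 0 0 0 -0.6; 17 0 -19 0 0 0 -0.6")

```text
t: 8.68
tcp_pos: [0.5053, -0.0143, 0.1372]
tool_rot: [0.97, -0.07, 0.234, 0.014]
force: [-12.6, -12.6, -0.1]
finger_gap: 0.248
gripper_force: 32.0
```

```bash
python3 -c "
from h import *
q=telemetry.sense();print(q['q'].round(3),q['force'].round(1),q['gripper_force'],q['finger_gap']); loc()
s=snap('wrist','w3');t=snap('scene','s3');u=snap('top','t3')
z=lambda i:cv2.resize(i,None,fx=3,fy=3,interpolation=cv2.INTER_CUBIC)
cv2.imwrite('pics/w3b.png',np.hstack([cv2.resize(s['image'],(400,300)),cv2.resize(t['image'][120:230,180:313],(400,300))])[:,:,::-1])"
```

```text
[-0.294  0.467  2.17   1.107  0.083  0.331] [-12.6 -12.6  -0.1] 32.04760728869587 0.248041190755857
loc b,a,y [-9.3 33.   0.3]
```

View pics/w3b.png

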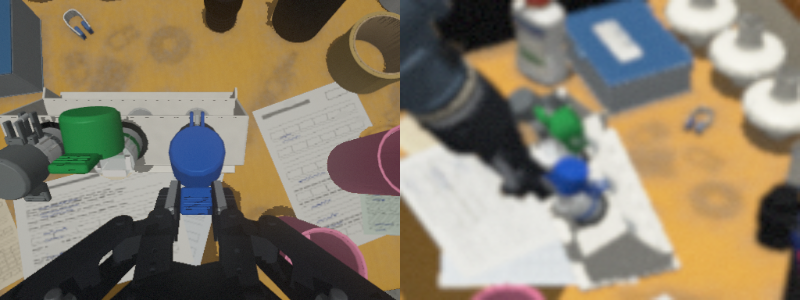

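>>> move_arm(commands="6 0 -4 0 0 0 -0.6; 12 0 -7 0 0 0 -0.6; 16 0 -8 0 0 0 -0.6; 16 0 -8 0 0 0 0.2; 16 0 -8 0 0 0 0.2")

```text
t: 9.45
tcp_pos: [0.5197, -0.0123, 0.153]
tool_rot: [0.969, -0.067, 0.236, 0.009]
force: [0.6, 0.1, 0.5]
finger_gap: 0.597
gripper_force: 0.0
```

```bash
python3 -c "
from h import *
q=telemetry.sense();print(q['q'].round(3),q['force'].round(1),q['gripper_force'],q['finger_gap']); loc()
s=snap('wrist','w4')
X=[proj(s,L(*p)) for p in ((25,49),(50,20),(0,22))]; print(X)
go(L(0,75),35)
H=cv2.cvtColor(s['image'],cv2.COLOR_RGB2HSV)
m=cv2.inRange(H,(108,120,40),(128,255,255)); k,l,st,c=cv2.connectedComponentsWithStats(m); print([(st[i].tolist(),c[i].round()) for i in range(1,k) if st[i][4]>60])"
```

```text
[-0.287  0.437  2.125  0.653  0.136  0.793] [0.6 0.1 0.5] 0.0 0.597441384487235
loc b,a,y [11.3 37.9  4.2]
[array([258.69874354, 240.02861909]), array([258.66444025, 172.0136719 ]), array([257.8028428 , 246.91576769])]
shift mm [-16.1   3.9 -35.4] rotvec deg [-0.9  7.7 -0.1] t 9.5 F [ 0.3 -0.3  0.5]
[([406, 0, 13, 9, 77], array([412.,   3.])), ([227, 168, 65, 86, 4781], array([259., 208.]))]
```

```bash
cat > kin.py <<'E'
from h import *
from scipy.optimize import least_squares
D=[([1.1335,.5283,1.4336],[.1597,.6037,.2306],[.12906,.99164,-.0008,-.00024]),
([-.251,.397,2.184],[.5082,-.0041,.1704],[.072,.96,-.028,.269]),
([-.258,.315,2.193],[.4926,-.002,.197],[.916,.294,.24,.127]),
([-.312,.337,2.278],[.4736,.0031,.1842],[.955,.087,.28,.048]),
([-.325,.469,2.34],[.4741,-.01,.1475],[.952,-.068,.298,.021]),
([-.304,.643,2.284],[.5108,-.0152,.0944],[.952,-.067,.299,.021]),
([-.296,.529,2.194],[.5028,-.0137,.1134],[.97,-.07,.234,.013]),
([-.294,.467,2.17],[.5053,-.0143,.1372],[.97,-.07,.234,.014]),
([-.287,.437,2.125],[.5197,-.0123,.153],[.969,-.067,.236,.009])]
def fk(q,P):
    h,e,L1,L2,d,Lt=P; r=e+L1*np.sin(q[1])+L2*np.sin(q[1]+q[2]); c,s=np.cos(q[0]),np.sin(q[0])
    return np.array([r*c-d*s,r*s+d*c,h+L1*np.cos(q[1])+L2*np.cos(q[1]+q[2])])
def zz(x): return R.from_quat(x).as_matrix()[:,2]
f=least_squares(lambda P:np.concatenate([fk(q,P)+P[5]*zz(o)-p for q,p,o in D]),[.3,0,.4,.4,.1,.25]); PK=f.x
if __name__=='__main__':
    print(PK.round(4),(f.fun*1e3).round(1).max())
    for a in (5,60,120):
      for tilt in (35,40,45,50):
        p=L(0,a); z=toolrot(tilt).as_matrix()[:,2]; w=p-PK[5]*z
        g=least_squares(lambda q:fk(q,PK)-w,[-.3,.45,2.2]); q=g.x
        fo=np.array([np.sin(q[1]+q[2])*np.cos(q[0]),np.sin(q[1]+q[2])*np.sin(q[0]),np.cos(q[1]+q[2])])
        print(a,tilt,q.round(3),g.cost<1e-8,'q5',np.arccos(fo@z).round(3), 'signed', np.radians(180-tilt)-(q[1]+q[2]).round(3))
E
python3 kin.py
```

```text
[0.0586 0.1596 0.4082 0.2526 0.1274 0.0635] 20.8
5 35 [-0.287  0.562  2.177] True q5 0.22 signed -0.20827258460822184
5 40 [-0.289  0.566  2.199] True q5 0.329 signed -0.3215390472079389
5 45 [-0.29   0.572  2.219] True q5 0.442 signed -0.4348055098076551
5 50 [-0.291  0.58   2.239] True q5 0.555 signed -0.5500719724073715
60 35 [-0.298  0.396  2.221] True q5 0.12 signed -0.08627258460822196
60 40 [-0.299  0.398  2.243] True q5 0.216 signed -0.1975390472079388
60 45 [-0.301  0.402  2.265] True q5 0.324 signed -0.310805509807655
60 50 [-0.302  0.408  2.286] True q5 0.436 signed -0.4260719724073714
120 35 [-0.311  0.208  2.227] True q5 0.141 signed 0.09572741539177798
120 40 [-0.313  0.207  2.25 ] True q5 0.11 signed -0.013539047207938637
120 45 [-0.315  0.208  2.272] True q5 0.168 signed -0.12380550980765515
120 50 [-0.316  0.211  2.294] True q5 0.264 signed -0.23607197240737143
```

```bash
cat > kin.py <<'E'
from h import *
from scipy.optimize import least_squares
D=[([1.1335,.5283,1.4336,0,1.1814,-.178],[.1597,.6037,.2306],[.12906,.99164,-.0008,-.00024]),
([-.251,.397,2.184,1.192,.04,-2.853],[.5082,-.0041,.1704],[.072,.96,-.028,.269]),
([-.258,.315,2.193,.47,.095,.235],[.4926,-.002,.197],[.916,.294,.24,.127]),
([-.312,.337,2.278,1.854,.132,-.742],[.4736,.0031,.1842],[.955,.087,.28,.048]),
([-.325,.469,2.34,2.764,.287,-1.359],[.4741,-.01,.1475],[.952,-.068,.298,.021]),
([-.304,.643,2.284,2.9,.397,-1.481],[.5108,-.0152,.0944],[.952,-.067,.299,.021]),
([-.296,.529,2.194,2.143,.09,-.708],[.5028,-.0137,.1134],[.97,-.07,.234,.013]),
([-.294,.467,2.17,1.107,.083,.331],[.5053,-.0143,.1372],[.97,-.07,.234,.014]),
([-.287,.437,2.125,.653,.136,.793],[.5197,-.0123,.153],[.969,-.067,.236,.009])]
E_=R.from_euler
def fk(q,P):
    h,L1,Ly,L2x,L2,W,Lt=P
    A=E_('Z',q[0])*E_('Y',q[1]); Bq=A*E_('Y',q[2]); C=Bq*E_('ZY',[q[3],q[4]])
    return np.array([0,0,h])+A.apply([Ly,0,L1])+Bq.apply([L2x,0,L2])+C.apply([W,0,Lt]), C.as_matrix()[:,2]
def zz(x): return R.from_quat(x).as_matrix()[:,2]
f=least_squares(lambda P:np.concatenate([fk(q,P)[0]-p for q,p,o in D]),[.3,.4,0,0,.4,.07,.25]); PK=f.x
def ik(p,z,q0):
    g=least_squares(lambda q:np.concatenate([fk(q,PK)[0]-p,.3*(fk(q,PK)[1]-z)]),q0); return g.x,g.cost
if __name__=='__main__':
    print(PK.round(4),(np.abs(f.fun)*1e3).max(),[np.abs(fk(q,PK)[1]-zz(o)).max().round(3) for q,p,o in D])
    q0=[-.3,.6,2.28,2.9,.4]
    for tilt in (35,42,50):
      for a in (5,40,60,90,118):
        q,c=ik(L(0,a),toolrot(tilt).as_matrix()[:,2],q0); print(tilt,a,q.round(2),'%.0e'%c)
E
python3 kin.py
```

```text
[ 0.7922  0.6926 -0.2646  0.2996  0.7214  0.0565  0.7156] 100.99543971614516 [np.float64(0.0), np.float64(0.001), np.float64(0.0), np.float64(0.001), np.float64(0.001), np.float64(0.001), np.float64(0.001), np.float64(0.001), np.float64(0.001)]
35 5 [0.46 1.13 2.2  3.63 0.77] 3e-19
35 40 [0.66 0.99 2.24 3.87 0.67] 2e-28
35 60 [0.88 0.83 2.26 4.23 0.58] 9e-18
35 90 [1.08 0.42 2.25 5.07 0.61] 5e-28
35 118 [-1.81  0.64  2.44  1.38  0.62] 2e-18
42 5 [0.92 1.66 2.16 3.82 1.19] 2e-20
42 40 [1.4  1.63 2.21 4.07 0.98] 5e-25
42 60 [1.96 1.58 2.24 4.37 0.66] 2e-20
42 90 [ 3.32  1.49  2.33  4.55 -0.21] 1e-24
42 118 [-0.16 -0.02  2.43  1.6   0.01] 2e-18
50 5 [-1.39  2.41  2.05  2.33  1.65] 3e-17
50 40 [-1.21  2.46  2.07  2.37  1.83] 8e-18
50 60 [-1.12  2.51  2.09  2.39  1.92] 2e-18
50 90 [-1.02  2.59  2.11  2.41  2.07] 9e-21
50 118 [ 0.09 -0.42  2.6   2.15 -0.17] 8e-05
```

```bash
sed -i 's/h,L1,Ly,L2x,L2,W,Lt=P/h,L1,Ly,L2x,L2,W,Lt,d,e=P/; s/np.array(\[0,0,h\])+A.apply(\[Ly,0,L1\])/np.array([0,0,h])+E_("Z",q[0]).apply([e,d,0])+A.apply([Ly,0,L1])/; s/,.07,.25\]); PK/,.07,.25,.1,0]); PK/' kin.py; python3 kin.py
```

```text
[ 2.735e-01  5.880e-01 -1.700e-03  1.140e-01  3.917e-01 -1.000e-04
  2.969e-01  1.110e-01  1.400e-03] 0.4287429099011364 [np.float64(0.0), np.float64(0.001), np.float64(0.0), np.float64(0.001), np.float64(0.001), np.float64(0.001), np.float64(0.001), np.float64(0.001), np.float64(0.001)]
35 5 [-0.3   0.57  2.23  2.81  0.27] 2e-29
35 40 [-0.31  0.48  2.25  2.69  0.22] 6e-25
35 60 [-0.31  0.42  2.27  2.57  0.18] 8e-20
35 90 [-0.32  0.34  2.28  2.23  0.13] 2e-22
35 118 [-0.33  0.25  2.29  1.59  0.11] 5e-27
42 5 [-0.31  0.64  2.31  2.92  0.55] 4e-20
42 40 [-0.32  0.55  2.35  2.88  0.49] 3e-22
42 60 [-0.33  0.49  2.36  2.85  0.45] 7e-17
42 90 [-0.34  0.4   2.38  2.77  0.38] 2e-22
42 118 [-0.35  0.3   2.39  2.65  0.3 ] 4e-30
50 5 [-0.33  0.76  2.4   2.96  0.9 ] 5e-23
50 40 [-0.34  0.68  2.45  2.94  0.86] 8e-24
50 60 [-0.35  0.62  2.47  2.92  0.82] 2e-24
50 90 [-0.37  0.53  2.49  2.89  0.75] 6e-26
50 118 [-0.38  0.42  2.5   2.84  0.67] 1e-26
```

```bash
python3 -c "
from h import *
loc();go(L(-5,75),41)"
```

```text
loc b,a,y [11.3 37.8  4.4]
shift mm [-21.1   3.9 -34.7] rotvec deg [-0.9 13.7 -0.1] t 9.5 F [ 0.3 -0.3  0.5]
```

>>> move_arm(commands="-5 1 -10 0 2 0 0; -12 3 -25 0 6 0 0; -21 4 -35 -1 10 0 0; -21 4 -35 -1 13.7 0 0; -21 4 -35 -1 13.7 0 0")

```text
t: 10.12
tcp_pos: [0.494, 0.0208, 0.1612]
tool_rot: [0.955, -0.055, 0.288, -0.038]
force: [-0.2, 0.4, 0.2]
finger_gap: 0.498
gripper_force: 0.0
```

```bash
python3 -c "
from h import *
print(telemetry.sense()['q'].round(2));loc();go(L(0,40),41);go(L(0,4),41)
s=snap('wrist','w5')
for p in ((0,22),(0,22,9),(0,22,-9),(24,49)): print(proj(s,L(*p)).round(1))
im=cv2.resize(s['image'][150:330,170:350],None,fx=2.5,fy=2.5); cv2.imwrite('pics/w5b.png',im[:,:,::-1])"
```

```text
[-0.32  0.42  2.27  2.01  0.24 -0.59]
loc b,a,y [-8.7 61.9 33.4]
shift mm [ 9.7 35.7 17.5] rotvec deg [-6.8  7.9 -1. ] t 10.12 F [-0.2  0.4  0.2]
shift mm [10.9 40.  53.2] rotvec deg [-6.8  7.9 -1. ] t 10.12 F [-0.2  0.4  0.2]
[307.4 207.4]
[293.7 206.9]
[321.2 207.9]
[313.1 187.2]
```

View pics/w5b.png

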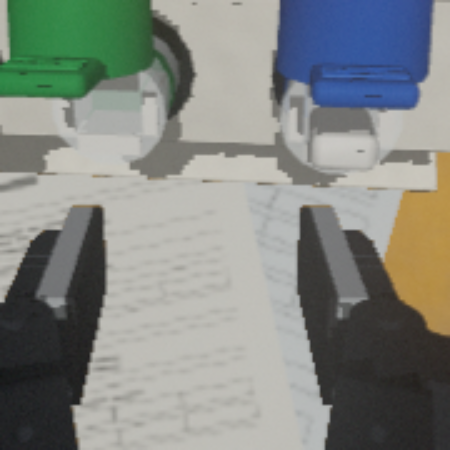

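```bash
python3 -c "
from h import *
loc();go(L(-8,66),41)"
```

```text
loc b,a,y [-10.2  62.4  33.5]
shift mm [ 2.3 32.8 -7.6] rotvec deg [-6.8  7.9 -1. ] t 10.18 F [-1.9  1.1 -0.7]
```

>>> move_arm(commands="1 10 -4 -2 2 0 0; 2 20 -8 -4 5 0 0; 2 33 -8 -7 8 -1 0; 2 33 -8 -7 8 -1 0; 2 33 -8 -7 8 -1 0")

```text
t: 10.8
tcp_pos: [0.4887, -0.0125, 0.1652]
tool_rot: [0.934, -0.067, 0.349, 0.026]
force: [-1.0, -0.4, -0.1]
finger_gap: 0.497
gripper_force: 0.0
```

```bash
python3 -c "
from h import *
print(telemetry.sense()['q'].round(2));loc();go(L(0,30),41);go(L(0,4),41)"
```

```text
[-0.33  0.48  2.37  2.85  0.43 -1.44]
loc b,a,y [-6.9 65.4 -0.3]
shift mm [ 3.1 -0.4 36. ] rotvec deg [ 0.2 -0.  -0. ] t 10.8 F [-1.  -0.4 -0.1]
shift mm [ 0.4 -0.5 61.8] rotvec deg [ 0.2 -0.  -0. ] t 10.8 F [-1.  -0.4 -0.1]
```

>>> move_arm(commands="3 -0.5 25 0 0 0 0; 3 -0.5 42 0 0 0 0; 0.5 -0.5 61 0 0 0 0; 0.5 -0.5 61 0 0 0 0; 0.5 -0.5 61 0 0 0 -0.2")

```text
t: 11.42
tcp_pos: [0.5284, -0.0182, 0.1201]
tool_rot: [0.934, -0.067, 0.35, 0.027]
force: [-0.4, 1.0, -0.3]
finger_gap: 0.401
gripper_force: 0.0
```

>>> move_arm(commands="0 0 0 0 0 0 -0.8; 0 0 0 0 0 0 -0.8; 0 0 0 0 0 0 -0.8; 0 0 0 0 0 0 -0.8; 0 0 0 0 0 0 -0.8", grip_force=35)

```text
t: 12.05
tcp_pos: [0.5285, -0.0185, 0.1202]
tool_rot: [0.934, -0.067, 0.35, 0.027]
force: [-3.1, 1.5, 5.1]
finger_gap: 0.196
gripper_force: 38.1
```

```bash
python3 -c "
from h import *
print(telemetry.sense()['q'].round(2));loc()
for a in (20,40,80,119): go(L(0,a),41)"
```

```text
[-0.31  0.63  2.3   2.93  0.51 -1.51]
loc b,a,y [ 0.3  5.6 -0.7]
shift mm [  1.3  -0.6 -14.4] rotvec deg [ 0.3 -0.1 -0. ] t 12.05 F [-3.1  1.5  5.1]
shift mm [  3.4  -0.5 -34.3] rotvec deg [ 0.3 -0.1 -0. ] t 12.05 F [-3.1  1.5  5.1]
shift mm [  7.6  -0.3 -74.1] rotvec deg [ 0.3 -0.1 -0. ] t 12.05 F [-3.1  1.5  5.1]
shift mm [ 1.180e+01 -1.000e-01 -1.128e+02] rotvec deg [ 0.3 -0.1 -0. ] t 12.05 F [-3.1  1.5  5.1]
```

>>> move_arm(commands="1 0 -10 0 0 0 -0.8; 3 0 -30 0 0 0 -0.8; 5.2 0 -50 0 0 0 -0.8; 7.3 0 -70 0 0 0 -0.8; 9.5 0 -90 0 0 0 -0.8")

```text
t: 12.68
tcp_pos: [0.4764, -0.011, 0.1944]
tool_rot: [0.934, -0.067, 0.349, 0.027]
force: [-0.5, -1.1, -0.0]
finger_gap: 0.196
gripper_force: 37.3
```

```bash
python3 -c "
from h import *
q=telemetry.sense();print(q['q'].round(2),q['gripper_force'],q['finger_gap']);loc()
for a in (119,130): go(L(0,a),41)"
```

```text
[-0.34  0.37  2.37  2.74  0.32 -1.34] 37.30501592159271 0.19636815336757124
loc b,a,y [-0.3 96.5 -0.5]
shift mm [  2.7  -0.4 -22.3] rotvec deg [ 0.3 -0.  -0.1] t 12.68 F [-0.5 -1.1 -0. ]
shift mm [  3.8  -0.4 -33.3] rotvec deg [ 0.3 -0.  -0.1] t 12.68 F [-0.5 -1.1 -0. ]
```

```bash
cat > jar.py <<'E'
from kin import *
def tgt(C,l=25,tip=16,zt=.008,psi=None):
    X,Y,Z,A,Bb=axes(psi); t=np.radians(l); u=-np.sin(t)*X+np.cos(t)*Z
    T=np.array([C[0],C[1],0])+tip*1e-3*X+zt*Z
    return T+.1155*u
E
python3 - <<'E'
from jar import *
C=(.4967,-.348)
for psi in (-8.1,-25,-40):
  psi=np.radians(psi)
  for tilt in (31,):
    for zt in (.008,.13):
      for q0 in ([-.95,.5,2.1,2.9,.4],[-.95,.5,1.9,0.,.3]):
        q,c=ik(tgt(C,zt=zt,psi=psi),toolrot(tilt,psi).as_matrix()[:,2],q0); print(np.degrees(psi).round(),zt,q.round(2),'%.0e'%c)
go(L(0,130),41); p=tgt(C,zt=.13); print(p); go(p+[-.0,.33,0],38)
E
```

```text
-8.0 0.008 [-1.05  0.6   2.    1.17  0.46] 1e-18
-8.0 0.008 [-1.05  0.6   2.    1.17  0.46] 3e-17
-8.0 0.13 [-1.05  0.35  1.9   0.72  0.66] 1e-22
-8.0 0.13 [-1.05  0.35  1.9   0.72  0.66] 3e-23
-25.0 0.008 [-0.95  0.58  2.06  1.51  0.26] 9e-19
-25.0 0.008 [-0.95  0.58  2.06  1.51  0.26] 1e-20
-25.0 0.13 [-0.95  0.33  1.96  3.76 -0.45] 8e-32
-25.0 0.13 [-0.95  0.33  1.96  0.62  0.45] 5e-28
-40.0 0.008 [-0.84  0.58  2.07  2.12  0.08] 2e-28
-40.0 0.008 [-0.84  0.58  2.07 -1.02 -0.09] 5e-21
-40.0 0.13 [-0.84  0.32  1.96  3.37 -0.33] 5e-21
-40.0 0.13 [-0.84  0.32  1.96  0.23  0.33] 3e-22
shift mm [  3.8  -0.4 -33.3] rotvec deg [ 0.3 -0.  -0.1] t 12.68 F [-0.5 -1.1 -0. ]
[ 0.46421494 -0.34337669  0.23467855]
shift mm [ 17.6   4.3 -38.1] rotvec deg [ 0.3 -3.  -0.1] t 12.68 F [-0.5 -1.1 -0. ]
```

>>> move_arm(commands="2 0 -15 0 0 0 -0.8; 4 0 -34 0 0 0 -0.8; 20 0 -50 0 0 0 -0.8; 26 0 -60 0 0 0 -0.8; 26 30 -60 0 -2 0 -0.8")

```text
t: 13.3
tcp_pos: [0.4588, -0.0156, 0.253]
tool_rot: [0.935, -0.064, 0.348, 0.021]
force: [1.3, 0.8, -0.9]
finger_gap: 0.2
gripper_force: 37.3
```

Run:
```python
from jar import *
q=telemetry.sense();print(q['q'].round(2),q['tcp_pos'].round(3),q['finger_gap']); p=tgt((.4967,-.348),zt=.14); go(p,31)
```

```text
[-0.4   0.15  2.32  1.71  0.18 -0.33] [ 0.459 -0.016  0.253] 0.19985043140121386
shift mm [ 33.3 324.1  37. ] rotvec deg [-0.5 -9.8  0.1] t 13.3 F [ 1.3  0.8 -0.9]
```

>>> move_arm(commands="4 35 2 0 -2 0 -0.8; 8 75 4 0 -4 0 -0.8; 12 120 8 0 -6 0 -0.8; 16 165 12 0 -8 0 -0.8; 20 210 16 0 -9.8 0 -0.8")

```text
t: 13.92
tcp_pos: [0.4556, -0.2293, 0.2518]
tool_rot: [0.962, -0.067, 0.266, 0.015]
force: [0.4, 0.8, -0.9]
finger_gap: 0.2
gripper_force: 37.3
```

Run:
```python
from jar import *
q=telemetry.sense();print(q['q'].round(2),q['tcp_pos'].round(3),q['finger_gap']); p=tgt((.4967,-.348),zt=.14); go(p,31)
```

```text
[-0.91  0.22  2.06  0.72  0.58  0.25] [ 0.456 -0.229  0.252] 0.1999796099726173
shift mm [ 17.5 111.8  17.9] rotvec deg [-0.4  0.1 -0. ] t 13.93 F [ 0.4  0.8 -0.9]
```

>>> move_arm(commands="6 45 6 0 0 0 -0.8; 12 85 12 0 0 0 -0.8; 17.5 112 18 -0.4 0 0 -0.8; 17.5 112 18 -0.4 0 0 -0.8; 17.5 112 18 -0.4 0 0 -0.8")

```text
t: 14.55
tcp_pos: [0.4646, -0.3402, 0.244]
tool_rot: [0.962, -0.067, 0.266, 0.017]
force: [-0.4, 0.3, -0.7]
finger_gap: 0.197
gripper_force: 37.3
```

Run:
```python
from jar import *
q=telemetry.sense();print(q['q'].round(2),q['tcp_pos'].round(4),q['finger_gap'])
s=snap('wrist','w6'); t=snap('top','t6')
for C in ((.4967,-.348),):
    for p in ((0,0),(.037,0),(-.037,0),(0,.037),(0,-.037)): print(proj(s,(C[0]+p[0],C[1]+p[1],.09)).round(1))
cv2.imwrite('pics/w6b.png',np.hstack([cv2.resize(s['image'],(480,360)),cv2.resize(t['image'][180:280,340:428],(317,360))])[:,:,::-1])
```

```text
[-1.05  0.34  1.89  0.7   0.68  0.17] [ 0.4646 -0.3402  0.244 ] 0.19710088443776017
[253.9 219.9]
[249.4 187.7]
[258.7 253.8]
[220.8 224.5]
[286.8 215.3]
```

View pics/w6b.png

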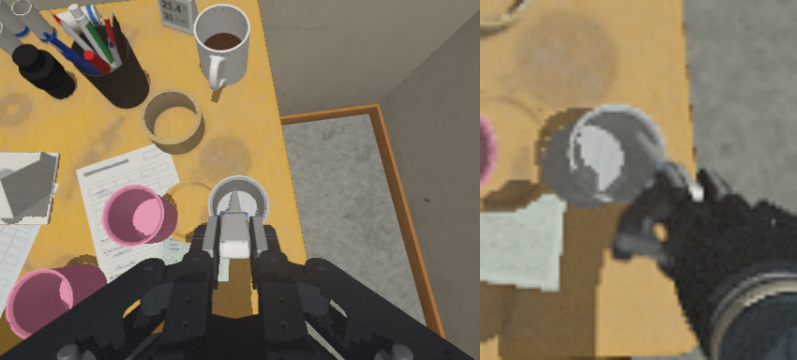

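Run:
```python
from jar import *
for z in (.1,.06,.03,.012): go(tgt((.4967,-.348),zt=z),31)
```

```text
shift mm [-20.5   3.7  33.8] rotvec deg [-0.2  0.1  0.1] t 14.65 F [ 1.3 -0.8 -0.8]
shift mm [-41.    3.8  68.1] rotvec deg [-0.2  0.1  0.1] t 14.65 F [ 1.3 -0.8 -0.8]
shift mm [-56.4   3.8  93.9] rotvec deg [-0.2  0.1  0.1] t 14.65 F [ 1.3 -0.8 -0.8]
shift mm [-65.6   3.9 109.3] rotvec deg [-0.2  0.1  0.1] t 14.65 F [ 1.3 -0.8 -0.8]
```

>>> move_arm(commands="-10 3 17 0 0 0 -0.8; -20 4 34 0 0 0 -0.8; -31 4 51 0 0 0 -0.8; -41 4 68 0 0 0 -0.8; -41 4 68 0 0 0 -0.8")

```text
t: 15.28
tcp_pos: [0.4641, -0.3436, 0.1639]
tool_rot: [0.962, -0.067, 0.265, 0.016]
force: [-0.8, -0.5, 0.3]
finger_gap: 0.2
gripper_force: 37.3
```

Run:
```python
from jar import *
for z in (.04,.02,.011): go(tgt((.4967,-.348),zt=z),31)
```

```text
shift mm [-9.8 -0.2 16.6] rotvec deg [-0.3  0.2  0. ] t 15.28 F [-0.8 -0.5  0.3]
shift mm [-20.   -0.1  33.7] rotvec deg [-0.3  0.2  0. ] t 15.28 F [-0.8 -0.5  0.3]
shift mm [-24.6  -0.   41.5] rotvec deg [-0.3  0.2  0. ] t 15.28 F [-0.8 -0.5  0.3]
```

>>> move_arm(commands="-8 0 13 0 0 0 -0.8; -16 0 26 0 0 0 -0.8; -22 0 37 0 0 0 -0.8; -24.5 0 41.5 0 0 0 -0.8; -24.5 0 41.5 0 0 0 -0.8")

```text
t: 15.9
tcp_pos: [0.4651, -0.3454, 0.1173]
tool_rot: [0.961, -0.067, 0.266, 0.018]
force: [-0.4, 0.7, 0.1]
finger_gap: 0.195
gripper_force: 37.3
```

>>> move_arm(commands="-0.5 0 0.9 0 0 0 -0.8; -1 0 1.7 0 0 0 -0.8; -1.5 0 2.6 0 0 0 -0.8; -1.5 0 2.6 0 0 0 -0.8; -1.5 0 2.6 0 0 0 -0.8")

```text
t: 16.52
tcp_pos: [0.4651, -0.3456, 0.114]
tool_rot: [0.961, -0.067, 0.266, 0.018]
force: [0.9, -0.1, 1.3]
finger_gap: 0.198
gripper_force: 37.4
```

>>> move_arm(commands="-0.5 0 0.9 0 0 0 -0.8; -1 0 1.7 0 0 0 -0.8; -1 0 1.7 0 0 0 -0.8; -1 0 1.7 0 0 0 -0.8; -1 0 1.7 0 0 0 -0.8")

```text
t: 17.15
tcp_pos: [0.4649, -0.3455, 0.1118]
tool_rot: [0.961, -0.067, 0.266, 0.018]
force: [1.5, -0.2, 0.6]
finger_gap: 0.197
gripper_force: 37.3
```

```bash
python3 -c "
from h import *
for i in range(3):
    snapshot('top'); q=telemetry.sense(); print(q['tcp_pos'].round(4),q['force'].round(1),q['ft_torque'].round(2))"
```

```text
[ 0.4649 -0.3455  0.1117] [1.  1.  0.3] [ 0.01 -0.01  0.03]
[ 0.4649 -0.3455  0.1117] [1.8 0.2 0.3] [ 0.05 -0.01  0.07]
[ 0.4649 -0.3455  0.1118] [ 2.  -0.3 -0.3] [0.05 0.02 0.03]
```

>>> move_arm(commands="-0.5 0 0.9 0 0 0 -0.8; -0.8 0 1.4 0 0 0 -0.8; -0.8 0 1.4 0 0 0 -0.8; -0.8 0 1.4 0 0 0 -0.8; -0.8 0 1.4 0 0 0 -0.8")

```text
t: 17.92
tcp_pos: [0.4654, -0.3456, 0.1108]
tool_rot: [0.961, -0.067, 0.267, 0.018]
force: [2.2, 1.0, 4.6]
finger_gap: 0.195
gripper_force: 37.8
```

```bash
python3 -c "
from h import *
for i in range(3):
    s=snapshot('wrist'); q=telemetry.sense(); print(q['tcp_pos'].round(4),q['force'].round(1),q['ft_torque'].round(2))
cv2.imwrite('pics/w7.png',cv2.resize(s['image'][150:330,160:350],None,fx=3,fy=3)[:,:,::-1])"
```

```text
[ 0.4654 -0.3456  0.1108] [0.3 0.9 4.9] [ 0.02 -0.42  0.1 ]
[ 0.4654 -0.3457  0.1108] [1.2 0.6 5.6] [ 0.15 -0.5   0.11]
[ 0.4654 -0.3457  0.1108] [1.1 0.8 5.1] [ 0.09 -0.45  0.11]
```

View pics/w7.png

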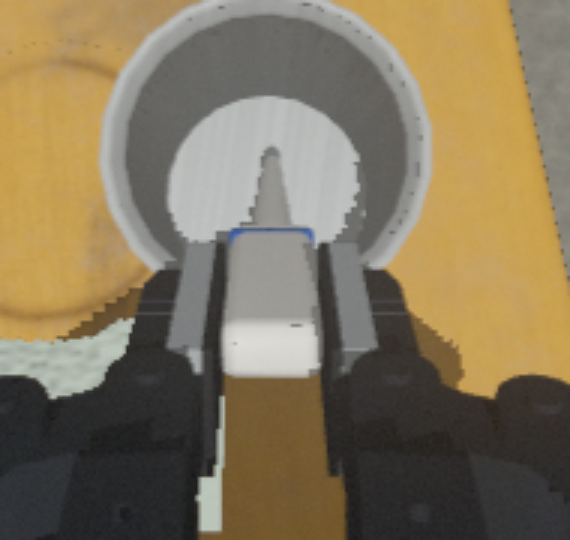

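>>> move_arm(commands="0 0 0 0 0 0 -0.55; 0 0 0 0 0 0 -0.5; 0 0 0 0 0 0 -0.4; 0 0 0 0 0 0 -0.2; 0 0 0 0 0 0 0")

```text
t: 18.7
tcp_pos: [0.4649, -0.3455, 0.1101]
tool_rot: [0.961, -0.067, 0.266, 0.018]
force: [0.2, 0.4, -0.5]
finger_gap: 0.497
gripper_force: 0.0
```

>>> move_arm(commands="0 0 -10 0 0 0 0; 0 0 -30 0 0 0 0; 0 0 -60 0 0 0 0; 0 0 -90 0 0 0 0; 0 0 -110 0 0 0 0")

```text
t: 19.32
tcp_pos: [0.408, -0.3377, 0.2061]
tool_rot: [0.961, -0.067, 0.266, 0.019]
force: [-0.1, -0.5, 0.1]
finger_gap: 0.499
gripper_force: 0.0
```

```bash
python3 -c "
from h import *
q=telemetry.sense(); print(q['q'].round(2),q['tcp_pos'],q['force'].round(1))
s=snap('wrist','w8')
cv2.imwrite('pics/w8b.png',cv2.resize(s['image'][80:330,120:400],None,fx=2,fy=2)[:,:,::-1])"
```

```text
[-1.16  0.36  2.03  0.84  0.63 -0.12] [ 0.40803426 -0.3376642   0.20606284] [-0.1 -0.5  0.1]
```

View pics/w8b.png

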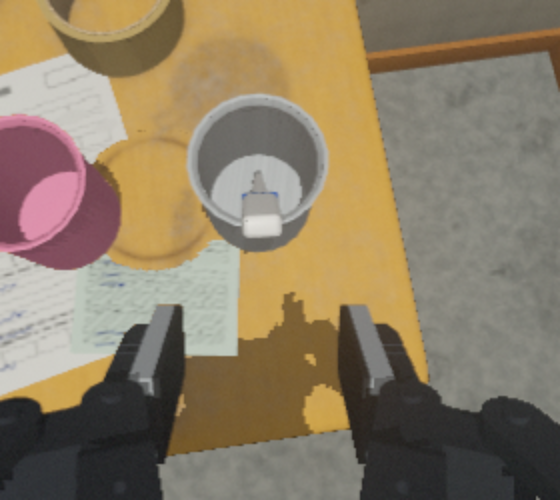

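Run:
```python
from kin import *
q0=[-.3,.5,1.9,.4,.5]
for tilt in (0,15):
  for b,a in ((80,75),(75,30),(25,31),(-5,40),(-5,24)):
    q,c=ik(L(b,a),toolrot(tilt).as_matrix()[:,2],q0); print(tilt,b,a,q.round(2),'%.0e'%c, L(b,a).round(3))
go(L(80,75),0)
```

```text
0 80 75 [-0.24  0.44  1.62  0.    1.08] 6e-24 [ 0.554 -0.021  0.223]
0 75 30 [-0.24  0.52  1.61  0.    1.01] 4e-24 [ 0.575 -0.025  0.183]
0 25 31 [-0.24  0.51  1.73 -0.    0.89] 4e-26 [ 0.534 -0.019  0.155]
0 -5 40 [-0.25  0.5   1.81  0.    0.83] 7e-18 [ 0.505 -0.014  0.145]
0 -5 24 [-0.25  0.53  1.8   0.    0.81] 3e-18 [ 0.514 -0.016  0.132]
15 80 75 [-0.26  0.36  1.81  0.05  0.71] 3e-22 [ 0.554 -0.021  0.223]
15 75 30 [-0.25  0.45  1.8   0.05  0.63] 2e-24 [ 0.575 -0.025  0.183]
15 25 31 [-0.26  0.45  1.93  0.06  0.51] 1e-29 [ 0.534 -0.019  0.155]
15 -5 40 [-0.27  0.44  2.01  0.08  0.44] 2e-26 [ 0.505 -0.014  0.145]
15 -5 24 [-0.27  0.48  2.    0.08  0.41] 7e-26 [ 0.514 -0.016  0.132]
shift mm [  94.1 -333.9   37.9] rotvec deg [  0.1 -31.    0.1] t 19.38 F [-0.3  0.6  1.3]
```

>>> move_arm(commands="15 -54 0 0 -6 0 -1; 31 -108 0 0 -12 0 -1; 47 -162 5 0 -18 0 -1; 62 -216 12 0 -25 0 -1; 78 -274 24 0 -31 0 -1")

```text
t: 20.0
tcp_pos: [0.5021, -0.1276, 0.2233]
tool_rot: [0.997, -0.072, -0.002, 0.001]
force: [2.0, -0.7, -0.1]
finger_gap: -0.002
gripper_force: 0.0
```

```bash
python3 -c "
from h import *
loc(); print(telemetry.sense()['tcp_pos']); go(L(80,75),0)"
```

```text
loc b,a,y [  50.6   96.2 -112.3]
[ 0.50207704 -0.12757762  0.22328933]
shift mm [  36.  -112.4    0. ] rotvec deg [ 0.1  0.2 -0.1] t 20.0 F [ 2.  -0.7 -0.1]
```

>>> move_arm(commands="20 -50 0 0 0 0 -1; 40 -100 0 0 0 0 -1; 50 -110 0 0 0 0 -1; 50 -110 0 0 0 0 -1; 50 -110 0 0 0 0 -1")

```text
t: 20.62
tcp_pos: [0.5658, -0.0268, 0.2223]
tool_rot: [0.998, -0.07, -0.001, -0.0]
force: [-0.6, 0.5, -0.5]
finger_gap: 0.0
gripper_force: 0.0
```

```bash
python3 -c "
from h import *
loc(); 
for p in ((77,30),(50,31),(24,31)): go(L(*p),0)"
```

```text
loc b,a,y [90.  67.3 -3.6]
shift mm [10.8 -3.6 38. ] rotvec deg [-0.   0.1  0. ] t 20.62 F [-0.6  0.5 -0.5]
shift mm [-11.8  -3.6  52.7] rotvec deg [-0.   0.1  0. ] t 20.62 F [-0.6  0.5 -0.5]
shift mm [-33.1  -3.6  67.7] rotvec deg [-0.   0.1  0. ] t 20.62 F [-0.6  0.5 -0.5]
```

>>> move_arm(commands="11 -3.6 20 0 0 0 -1; 11 -3.6 38 0 0 0 -1; 11 -3.6 38 0 0 0 -1; 4 -3.6 43 0 0 0 -1; -4 -3.6 48 0 0 0 -1")

```text
t: 21.25
tcp_pos: [0.5627, -0.0218, 0.175]
tool_rot: [0.998, -0.07, 0.0, -0.001]
force: [0.8, 0.5, -0.5]
finger_gap: 0.004
gripper_force: 0.0
```

>>> move_arm(commands="-8 0 5 0 0 0 -1; -16 0 10.5 0 0 0 -1; -22 0 15 0 0 0 -1; -28 0 19 0 0 0 -1; -33 0 22 0 0 0 -1")

```text
t: 21.88
tcp_pos: [0.5301, -0.0166, 0.1537]
tool_rot: [0.998, -0.07, 0.001, -0.0]
force: [0.2, -0.2, 0.1]
finger_gap: 0.001
gripper_force: 0.0
```

```bash
python3 -c "
from h import *
loc();q=telemetry.sense(); print(q['force'].round(1)); 
for p in ((10,40),(-8,45),(-8,30)): go(L(*p),0)"
```

```text
loc b,a,y [20.6 32.2  1.5]
[ 0.2 -0.2  0.1]
shift mm [-13.2   1.4  -0.3] rotvec deg [-0.1 -0.1  0.1] t 21.88 F [ 0.2 -0.2  0.1]
shift mm [-30.8   1.4   5.9] rotvec deg [-0.1 -0.1  0.1] t 21.88 F [ 0.2 -0.2  0.1]
shift mm [-22.2   1.4  18.2] rotvec deg [-0.1 -0.1  0.1] t 21.88 F [ 0.2 -0.2  0.1]
```

```bash
cat > cap.py <<'E'
from h import *
import sys
def cap(s,y,color):
    H=cv2.cvtColor(s['image'],cv2.COLOR_RGB2HSV)
    lo,hi={'blue':((108,120,40),(128,255,255)),'green':((55,90,30),(88,255,255))}[color]
    m=cv2.inRange(H,lo,hi); k,l,st,c=cv2.connectedComponentsWithStats(m)
    print(color,[(st[i].tolist(),c[i].round().tolist()) for i in range(1,k) if st[i][4]>60])
    for th in (0,.1,.3,1.65):
        co,si=np.cos(th),np.sin(th)
        f=lambda r,h:L(21-(r*co-h*si),1+r*si+h*co,y)
        print(th,'topcentre',proj(s,f(21,27)).round(),'tabend',proj(s,f(58,3)).round(),'topfront',proj(s,f(40,27)).round(),'topback',proj(s,f(2,27)).round())
if __name__=='__main__':
    for n in ('wrist','top','scene'): print(n); cap(snapshot(n),float(sys.argv[2]),sys.argv[1])
E
python3 cap.py blue 0; python3 -c "
from h import *
for p in ((0,50),(-17,45),(-17,36)): go(L(*p),0)"
```

```text
wrist
blue [([226, 163, 56, 96, 1967], [255.0, 213.0])]
0 topcentre [253. 256.] tabend [252. 246.] topfront [252. 267.] topback [253. 242.]
0.1 topcentre [253. 257.] tabend [252. 253.] topfront [253. 271.] topback [253. 240.]
0.3 topcentre [253. 258.] tabend [252. 266.] topfront [253. 278.] topback [253. 235.]
1.65 topcentre [254. 201.] tabend [253. 291.] topfront [254. 232.] topback [253. 174.]
top
blue [([138, 220, 10, 14, 62], [142.0, 227.0])]
0 topcentre [250. 216.] tabend [250. 224.] topfront [250. 222.] topback [251. 209.]
0.1 topcentre [250. 215.] tabend [249. 225.] topfront [250. 222.] topback [251. 208.]
0.3 topcentre [250. 213.] tabend [249. 226.] topfront [250. 221.] topback [251. 206.]
1.65 topcentre [253. 196.] tabend [251. 211.] topfront [252. 199.] topback [253. 194.]
scene
blue [([227, 184, 21, 14, 177], [235.0, 190.0])]
0 topcentre [232. 187.] tabend [227. 197.] topfront [227. 191.] topback [237. 184.]
0.1 topcentre [232. 187.] tabend [226. 197.] topfront [227. 190.] topback [237. 183.]
0.3 topcentre [233. 185.] tabend [224. 195.] topfront [227. 188.] topback [239. 182.]
1.65 topcentre [246. 179.] tabend [233. 177.] topfront [243. 176.] topback [249. 182.]
shift mm [-26.8   1.5  -4. ] rotvec deg [-0.1  0.1  0.1] t 22.02 F [ 0.  -0.6 -0.4]
shift mm [-37.8   1.5   9.8] rotvec deg [-0.1  0.1  0.1] t 22.02 F [ 0.  -0.6 -0.4]
shift mm [-32.7   1.5  17.2] rotvec deg [-0.1  0.1  0.1] t 22.02 F [ 0.  -0.6 -0.4]
```

>>> move_arm(commands="-14 1 -4 0 0 0 -1; -27 1.5 -2 0 0 0 -1; -38 1.5 10 0 0 0 -1; -33 1.5 17 0 0 0 -1; -33 1.5 17 0 0 0 -1")

```text
t: 22.65
tcp_pos: [0.4977, -0.0137, 0.1351]
tool_rot: [0.998, -0.07, -0.001, -0.001]
force: [0.5, 0.3, 0.1]
finger_gap: 0.001
gripper_force: 0.1
```

>>> move_arm(commands="0.6 0 0.8 0 0 0 -1; 1.2 0 1.6 0 0 0 -1; 1.7 0 2.5 0 0 0 -1; 1.7 0 2.5 0 0 0 -1; 1.7 0 2.5 0 0 0 -1")

```text
t: 23.28
tcp_pos: [0.4981, -0.0137, 0.1345]
tool_rot: [0.998, -0.069, -0.002, -0.001]
force: [-6.6, 0.7, 13.1]
finger_gap: 0.001
gripper_force: 7.0
```

```bash
python3 -c "
from h import *
loc()
for p in ((90,67,35),(90,67,70),(77,30,70)): go(L(*p),0)"
```

```text
loc b,a,y [-16.7  34.9  -0.2]
shift mm [ 68.8 -35.1 -87.7] rotvec deg [-0.   0.2  0.1] t 23.27 F [-6.6  0.7 13.1]
shift mm [ 68.9 -70.1 -87.7] rotvec deg [-0.   0.2  0.1] t 23.27 F [-6.6  0.7 13.1]
shift mm [ 79.6 -70.  -49.9] rotvec deg [-0.   0.2  0.1] t 23.27 F [-6.6  0.7 13.1]
```

>>> move_arm(commands="-3 0 -30 0 0 0 -1; 0 -5 -65 0 0 0 -1; 20 -30 -88 0 0 0 -1; 50 -60 -88 0 0 0 -1; 72 -70 -88 0 0 0 -1")

```text
t: 23.9
tcp_pos: [0.5827, 0.0467, 0.2223]
tool_rot: [0.998, -0.069, 0.002, -0.001]
force: [1.1, -0.1, -0.4]
finger_gap: 0.001
gripper_force: 0.0
```

```bash
python3 -c "
from h import *
loc()
for p in ((77,30,70),(55,31,70)): go(L(*p),0)"
```

```text
loc b,a,y [95.3 63.6 71.6]
shift mm [ 4.2  1.6 38. ] rotvec deg [-0.1 -0.2  0.2] t 23.9 F [ 1.1 -0.1 -0.4]
shift mm [-14.5   1.6  49.8] rotvec deg [-0.1 -0.2  0.2] t 23.9 F [ 1.1 -0.1 -0.4]
```

>>> move_arm(commands="6 1 20 0 0 0 -1; 6 1.6 38 0 0 0 -1; 6 1.6 38 0 0 0 -1; -4 1.6 43 0 0 0 -1; -13 1.6 49 0 0 0 -1")

```text
t: 24.52
tcp_pos: [0.5671, 0.0457, 0.1728]
tool_rot: [0.998, -0.07, 0.001, -0.001]
force: [1.1, -0.7, 16.5]
finger_gap: 0.004
gripper_force: 7.6
```

>>> move_arm(commands="-8 0 5 0 0 0 -1; -16 0 10.5 0 0 0 -1; -22 0 15 0 0 0 -1; -28 0 19 0 0 0 -1; -30 0 20 0 0 0 -1")

```text
t: 25.15
tcp_pos: [0.5365, 0.05, 0.1521]
tool_rot: [0.998, -0.07, -0.001, -0.001]
force: [1.0, -0.1, -0.2]
finger_gap: -0.003
gripper_force: 0.0
```

```bash
python3 cap.py green 70; python3 -c "
from h import *
loc(); print(telemetry.sense()['force'])
for p in ((0,50,70),(-17,45,70),(-17,36,70)): go(L(*p),0)"
```

```text
wrist
green [([221, 158, 56, 97, 2324], [248.0, 211.0])]
0 topcentre [248. 253.] tabend [248. 244.] topfront [248. 265.] topback [248. 239.]
0.1 topcentre [248. 254.] tabend [248. 250.] topfront [248. 268.] topback [248. 237.]
0.3 topcentre [248. 254.] tabend [248. 263.] topfront [248. 275.] topback [247. 231.]
1.65 topcentre [247. 196.] tabend [247. 288.] topfront [247. 228.] topback [248. 169.]
top
green []
0 topcentre [222. 212.] tabend [223. 221.] topfront [222. 219.] topback [223. 205.]
0.1 topcentre [222. 212.] tabend [222. 222.] topfront [222. 219.] topback [223. 205.]
0.3 topcentre [222. 210.] tabend [222. 223.] topfront [221. 218.] topback [223. 202.]
1.65 topcentre [224. 193.] tabend [221. 208.] topfront [223. 196.] topback [225. 190.]
scene
green [([221, 168, 20, 14, 166], [229.0, 174.0])]
0 topcentre [225. 171.] tabend [221. 181.] topfront [221. 175.] topback [230. 167.]
0.1 topcentre [226. 170.] tabend [220. 180.] topfront [221. 173.] topback [231. 167.]
0.3 topcentre [227. 169.] tabend [218. 178.] topfront [221. 171.] topback [232. 166.]
1.65 topcentre [239. 163.] tabend [227. 161.] topfront [236. 160.] topback [243. 166.]
loc b,a,y [17.8 32.  68.3]
[-1.03636724  0.63659982 -0.33063816]
shift mm [-24.9  -1.8  -4.5] rotvec deg [-0.1  0.1  0.1] t 25.3 F [-1.   0.6 -0.3]
shift mm [-36.   -1.8   9.4] rotvec deg [-0.1  0.1  0.1] t 25.3 F [-1.   0.6 -0.3]
shift mm [-30.8  -1.7  16.7] rotvec deg [-0.1  0.1  0.1] t 25.3 F [-1.   0.6 -0.3]
```

>>> move_arm(commands="-13 -1 -4 0 0 0 -1; -25 -1.7 -2 0 0 0 -1; -36 -1.7 10 0 0 0 -1; -31 -1.7 17 0 0 0 -1; -31 -1.7 17 0 0 0 -1")

```text
t: 25.92
tcp_pos: [0.5072, 0.0558, 0.1348]
tool_rot: [0.998, -0.07, -0.001, -0.001]
force: [0.9, -0.8, -0.1]
finger_gap: 0.003
gripper_force: 0.0
```

>>> move_arm(commands="0.6 0 0.8 0 0 0 -1; 1.2 0 1.6 0 0 0 -1; 1.7 0 2.5 0 0 0 -1; 1.7 0 2.5 0 0 0 -1; 1.7 0 2.5 0 0 0 -1")

```text
t: 26.55
tcp_pos: [0.5076, 0.0558, 0.1341]
tool_rot: [0.998, -0.07, -0.001, -0.001]
force: [-4.9, -0.1, 11.8]
finger_gap: 0.002
gripper_force: 6.8
```

Both are pressed firmly home. I'll retreat and check numerically.

>>> move_arm(commands="-4 0 -30 0 0 0 -1; -10 0 -70 0 0 0 -1; -30 0 -110 0 0 0 -1; -50 0 -130 0 0 0 -1; -50 0 -130 0 0 0 -1")

```text
t: 27.18
tcp_pos: [0.4598, 0.0625, 0.2644]
tool_rot: [0.998, -0.07, 0.002, -0.001]
force: [0.2, 0.2, -0.9]
finger_gap: -0.002
gripper_force: 0.0
```

```bash
python3 cap.py blue 0 | grep -E "^(wrist|top|scene|blue|0 )"; python3 cap.py green 70| grep -E "^(wrist|top|scene|green|0 )"
python3 - <<'E'
from h import *
q=telemetry.sense(); print(q['t'],q['tcp_pos'],q['qd'].round(2))
a,b=load('top0')['image'].astype(int),snapshot('top')['image'].astype(int)
m=(np.abs(a-b).max(2)>60).astype(np.uint8); m=cv2.morphologyEx(m,cv2.MORPH_OPEN,np.ones((2,2)))
k,l,st,c=cv2.connectedComponentsWithStats(m); print([st[i].tolist() for i in range(1,k) if st[i][4]>8])
a,b=load('scene0')['image'].astype(int),snapshot('scene')['image'].astype(int)
m=(np.abs(a-b).max(2)>60).astype(np.uint8); m=cv2.morphologyEx(m,cv2.MORPH_OPEN,np.ones((2,2)))
k,l,st,c=cv2.connectedComponentsWithStats(m); print([st[i].tolist() for i in range(1,k) if st[i][4]>8])
E
```

```text
wrist
blue [([306, 61, 42, 69, 1862], [326.0, 101.0])]
0 topcentre [328. 113.] tabend [316. 127.] topfront [323. 129.] topback [332.  95.]
top
blue [([244, 198, 14, 28, 231], [251.0, 214.0])]
0 topcentre [250. 216.] tabend [250. 224.] topfront [250. 222.] topback [251. 209.]
scene
blue [([226, 183, 22, 16, 190], [234.0, 190.0])]
0 topcentre [232. 187.] tabend [227. 197.] topfront [227. 191.] topback [237. 184.]
wrist
green [([232, 47, 38, 74, 1366], [250.0, 88.0])]
0 topcentre [250. 113.] tabend [250. 127.] topfront [250. 129.] topback [250.  95.]
top
green []
0 topcentre [222. 212.] tabend [223. 221.] topfront [222. 219.] topback [223. 205.]
scene
green [([221, 168, 20, 14, 163], [229.0, 173.0])]
0 topcentre [225. 171.] tabend [221. 181.] topfront [221. 175.] topback [230. 167.]
27.475 [0.45959874 0.06223162 0.26163648] [ 0. -0.  0.  0.  0.  0.]
[[136, 190, 108, 143, 6122], [219, 193, 6, 4, 20], [369, 222, 3, 9, 23], [378, 231, 5, 5, 20], [380, 237, 6, 4, 20], [115, 292, 97, 83, 1217], [178, 315, 4, 3, 11], [157, 335, 5, 5, 15], [139, 341, 6, 5, 22], [201, 346, 6, 4, 14], [191, 350, 7, 7, 31], [204, 351, 3, 6, 14], [145, 353, 5, 5, 11], [189, 359, 39, 25, 592], [237, 358, 45, 26, 598], [102, 370, 12, 14, 118], [236, 378, 33, 6, 93]]
[[30, 0, 24, 32, 551], [60, 0, 95, 54, 1988], [106, 0, 5, 2, 10], [119, 7, 4, 4, 11], [0, 10, 37, 61, 1376], [143, 17, 14, 6, 38], [171, 20, 19, 8, 106], [37, 35, 31, 52, 729], [29, 47, 7, 7, 31], [21, 48, 4, 3, 11], [0, 65, 52, 127, 4384], [179, 88, 27, 13, 147], [201, 131, 4, 5, 15], [198, 141, 7, 7, 48], [0, 159, 3, 4, 11], [235, 160, 8, 11, 53], [228, 163, 5, 4, 18], [221, 169, 14, 15, 149], [50, 193, 28, 40, 673], [170, 196, 25, 25, 413], [232, 201, 6, 7, 26], [74, 222, 22, 26, 371], [0, 244, 43, 24, 461], [100, 252, 20, 34, 443], [10, 269, 18, 19, 247], [80, 287, 20, 16, 107], [262, 291, 10, 6, 39]]
```

```bash
python3 -c "
from station import ticket
print(ticket.sign_off())"
```

```text
the job is handed in; nothing more can be done
None
```

The job is handed in at about 27.5 s of the 72 s allowed: the thermometer stands probe down in the steel jar (set down on its floor before release), and the blue and then the green cap were pressed shut and the grey one left alone. The final camera check agreed, but I viewed 12 pictures, two over the limit of 10, and no verdict came back.

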